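Swap the lens stack of an emergency hand lamp

ROBOT

A 6-joint arm with a two-finger parallel gripper is mounted at the origin on the work surface. World frame = base frame: x ahead of the robot, y to its left, z up, the work surface at z = 0. Lengths are in m, angles in degrees, forces in N, time in s.
With the tool pointing down it reaches from about 0.3 to 0.75 m from the base axis. Payload 8.5 kg.
Tool frame: the origin (TCP) lies on the centre line of the jaws, within the pads' length; the fingertips stand 14 mm ahead of it and the grasp point (between the pads) lies 5 mm behind it; z points along the fingers, x is the direction in which the jaws open and shut, and the axes are right-handed (so a half turn about z gives the same grasp; the last joint's range is limited). The gripper opens to 85 mm and grips with 20 to 120 N. Pads are 22 mm wide; open, the fingers measure 114 mm over their backs; the gripper's body (76 mm by 85 mm) begins 54 mm behind the grasp point. The pads swing forward as they close: fully open they stand 13 mm farther back than shut.
Start: joints at [-12.336, 21.807, 74.336, -0, 83.858, -12.336], TCP at [0.55, 0, 0.245] pointing down, gripper open.
Joint ranges: [-178.18, 178.18], [-50.72, 133.34], [12.68, 142.11], [-81.47, 261.47], [9.98, 163.14], [-165.26, 165.26]. Speed limits (degrees/s): [136.94, 136.94, 180, 180, 180, 180].

INTERFACE

Orientations are given as a 3x3 rotation matrix whose columns are the frame's x, y, z axes.
In Python, from rig import * gives the robot as it stands.
- The arm moves only by the shell command python3 -m crank 'ROWS' [FORCE]. ROWS is JSON, one flat list of numbers, 7 for each row, row after row: the turn, a rotation vector about the world's x, y, z in rad, then the shift along the world's x, y, z in m, then the opening in per cent of the stroke, from 0 (shut) to 100 (fully open). A call has 1 to 20 rows; each row shifts and turns the commanded pose from where the row before left it; what a row does not reach is not made up. A row lasts 1/10 s, in which the tool goes at most 50 mm and 8.59 degrees, less where a joint would pass 70% of its speed; a pose out of reach is approached as far as the arm can. A call is refused whole if a number of a shift passes 0.05 or a number of a turn 0.15, either way. A call with a gripper value outside its range is refused whole. The fingers move at their own pace and stop on an object; FORCE is the grip in N (left out, the last holds). Time passes only in rows, so rows that do not move let the fingers close. It gives the time, the measured TCP pose, the force and the opening at its end, in the units of the state.
- observe(): the state, without advancing time (a new reading comes with each control period).
- get_image(name): name is "scene" or "side" or "wrist"; returns a dict with "frame" (420x560x3 uint8, red, green, blue), "fov_y" (degrees; the focal length in pixels is half the picture's height over the tangent of half this angle, whatever the lens; pixels are square), "cx", "cy" (the principal point, pixels), "world_to_cam" (4x4, takes a point from world to camera coordinates). Camera axes: x right, y up, looking along -z (the intrinsics and any distortion apply to the point x, -y, -z); pixel columns grow to the right and rows downward; lengths in m; the calibration is good to about 2 mm. A picture is of the moment at which its call begins. There is no depth.
- close_job(): hands the job in, once; it reports no verdict.
The state is a dict: "time_s": time; "q": joint angles; "qvel": joint speeds; "joint_efforts": joint torques, N m; "position": TCP position; "tool_rot": TCP orientation; "ft_force": force on the tool from outside, world axes, zero at the start; "wrist_torque": the same for the moment, N m; "grip_width": finger opening in m.
Only numpy, scipy, OpenCV 4.12 (cv2) and the standard library are available. Lean on these libraries where they do the work, as an engineer would, in place of code of your own. Each camera call takes 0.05 s, during which the arm holds its last target. There are 200 camera calls.

TASK

The lamp's old amber lens is in the blue four-post cradle: lift it out and lay it flat in the green tray. Then build the new stack in the cradle between the posts, in this order from the bottom up: black spacer, clear lens, red retaining ring, each lying flat on the one below. Do not shift or knock over the jar and the battery standing among the parts.

Things in the scene. Friction and masses are not known exactly. Their poses are not given: they have to be found in the camera images.
- amber_lens_mid (a point): Old lens: loose amber (orange) glass disc, 50 mm diameter, 12 mm thick, lying at the start on the floor of the cradle between its posts. Origin at its centre, half-way up; z is its axis.
- clear_lens_mid (a point): New lens: loose clear, pale blue glass disc, 50 mm diameter, 12 mm thick, lying flat on the table. Origin at its centre, half-way up; z is its axis.
- spacer_mid (a point): Spacer: loose matt black plastic ring, 50 mm outer and 32 mm inner diameter, 16 mm tall, lying flat on the table; either face may be up. Origin at its centre, half-way up; z is its axis.
- ring_mid (a point): Retaining ring: loose red ring, 50 mm outer and 36 mm inner diameter, 14 mm tall, lying flat on the table; either face may be up. Origin at its centre, half-way up; z is its axis.
- cradle: Cradle, fixed: blue plate 100 x 100 mm, 12 mm thick (its top is the floor the stack stands on), with four upright steel posts, 8 mm thick, 46 mm tall above the plate, tapered over the last 8 mm, at (+-22.4, +-22.4) mm in its x and y: 2.7 mm play around a 50 mm disc. The 36.8 mm gaps between posts face its +-x and +-y: fingers fit through two opposite gaps. Origin under its centre, at table height; z up.
- tray: Green shallow tray with a white floor, fixed to the table: 150 mm (its x) by 130 mm (its y) outside, walls 4 mm thick, rim 12 mm above the table, inner floor 4 mm above the table. Origin under its centre, at table height; z up.
- jar_mid (a point): Bystander, loose: small jar with white lid, 48 mm diameter, 52 mm tall, standing among the parts. Origin at its centre, half-way up.
- battery_mid (a point): Bystander, loose: yellow battery block 44 x 36 mm (its x and y), 44 mm tall with its two terminals, standing among the parts. Origin on its axis, 20 mm above the table.
Mind the look-alikes: they are no part of the job. Of the things like the part that bears amber_lens_mid, leave any that is turquoise; of the rest the smaller one is meant.

How it is judged:
By the outcome, as a careful person would: the job done as asked, in the order asked, and still so for the second after the job is handed in, with the robot touching nothing.
It also fails if it takes over 115 s, if anything falls off the work surface, if the arm or the gripper's body presses on something with over 40 N, if the wrist force passes 120 N, or if a joint passes its speed limit or range.

## Working session

There is one attempt and no reset: what is moved stays moved. The work goes in short steps, Python scripts to look and compute and a shell command to move; the robot and the scene stay as the last step left them, time stands still between calls to the robot, and variables do not carry over. Pictures are saved under pics/ and viewed, about 12 in all and at most 16, crops included, and the job is handed in when it is done.

```bash
mkdir -p pics; ls; cat > h.py <<'E'
from rig import *
import numpy as np, cv2
def save(im,n): cv2.imwrite(f"pics/{n}.png",cv2.cvtColor(im,cv2.COLOR_RGB2BGR))
def K(d):
    f=d["frame"].shape[0]/2/np.tan(np.radians(d["fov_y"])/2); return f
def ray(d,u,v):
    f=K(d); W=np.array(d["world_to_cam"]); R=W[:3,:3]; o=-R.T@W[:3,3]
    return o, R.T@np.array([(u-d["cx"])/f,-(v-d["cy"])/f,-1])
def onz(d,u,v,z):
    o,r=ray(d,u,v); return o+r*(z-o[2])/r[2]
def proj(d,p):
    f=K(d); W=np.array(d["world_to_cam"]); c=W[:3,:3]@np.array(p)+W[:3,3]
    return d["cx"]+f*c[0]/-c[2], d["cy"]-f*c[1]/-c[2]
E
python3 - <<'E'
from h import *
for n in ["scene","side"]:
    d=get_image(n); save(d["frame"],n+"0")
    print(n,d["fov_y"],d["cx"],d["cy"],[k for k in d],ray(d,280,210),proj(d,(.5,0,0)))
print(observe())
E
```

```text
pics
scene 48.987756462146265 278.8181704841848 205.43364985950484 ['frame', 'fov_y', 'cx', 'cy', 'world_to_cam'] (array([1.41806737, 0.09812219, 0.60570433]), array([-0.83399844, -0.14411489, -0.53271213])) (np.float64(304.88168720542313), np.float64(219.2964444241213))
side 54.19110786201698 279.6769143676933 211.62358725113782 ['frame', 'fov_y', 'cx', 'cy', 'world_to_cam'] (array([ 0.06863691, -0.51784328,  0.69076649]), array([ 0.50862293,  0.4901656 , -0.70785356])) (np.float64(248.503073621862), np.float64(215.11407015122344))
{'time_s': 0.1, 'q': array([-1.23372455e+01,  2.18357855e+01,  7.43787790e+01, -1.94829076e-03,
        8.38594197e+01, -1.23367447e+01]), 'qvel': array([-0.06701052, -0.04282488, -0.18067205,  0.04920473, -0.02993433,
        0.02371567]), 'joint_efforts': array([ 3.76895419e-03, -4.49219084e+01, -2.31655884e+01, -2.33104493e-04,
        3.63802450e-03,  7.57992581e-06]), 'position': array([5.49749066e-01, 3.00662447e-05, 2.44795722e-01]), 'tool_rot': array([[ 9.99999195e-01, -5.23402331e-06, -1.26867253e-03],
       [-4.92590312e-06, -9.99999970e-01,  2.42871183e-04],
       [-1.26867376e-03, -2.42864738e-04, -9.99999166e-01]]), 'ft_force': array([-0.58381523, -0.52031254,  0.50275824]), 'wrist_torque': array([ 0.02153996,  0.00776739, -0.01260066]), 'grip_width': 0.08523742878914302}
```

View pics/scene0.png

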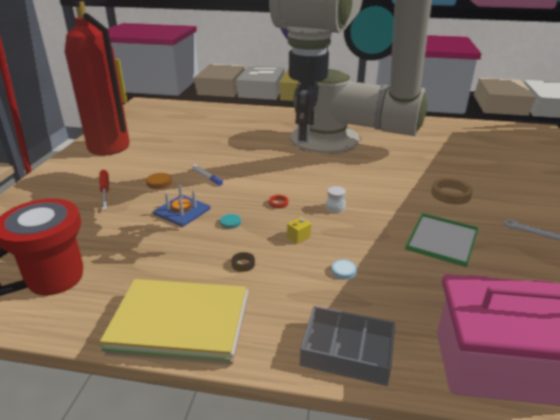

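View pics/side0.png

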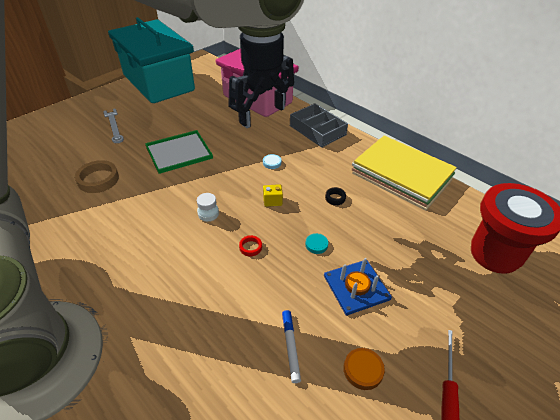

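The scene view shows the amber disc in the cradle at (181,204). Look-alikes: a larger amber disc at (160,181) and a turquoise disc at (230,221), both to be left alone. The other parts are the clear lens (344,269), spacer (243,261), red ring (278,201), battery (299,231), jar (336,200) and tray (443,239). I choose the amber disc between the posts, side view (358,283), and will check it in a close crop.

```bash
cat > m.py <<'E'
from h import *
S={'amber':((181,204),(358,283),.024),'big':((160,181),(364,368),.012),'turq':((230,221),(316,243),.012),'clear':((344,269),(272,161),.012),
'spacer':((243,261),(336,197),.016),'ring':((278,201),(251,245),.014)}
def mask(im,name):
    h=cv2.cvtColor(im,cv2.COLOR_RGB2HSV).astype(int); H,s,v=h[...,0],h[...,1],h[...,2]
    m={'amber':(H>=4)&(H<16)&(s>190)&(v>120),'big':(H>=4)&(H<16)&(s>190)&(v>120),'turq':(H>80)&(H<97)&(s>120),'clear':(H>88)&(H<115)&(s>25)&(v>130),
     'spacer':v<70,'ring':((H<4)|(H>174))&(s>150),'tray':(H>55)&(H<85)&(s>110),'cradle':(H>105)&(H<125)&(s>140)}[name]
    return m.astype(np.uint8)
def blob(im,name,c,r=26):
    m=mask(im,name); x,y=map(int,c); w=np.zeros_like(m); w[y-r:y+r,x-r:x+r]=1; m*=w
    cs,_=cv2.findContours(m,cv2.RETR_EXTERNAL,cv2.CHAIN_APPROX_NONE); k=max(cs,key=cv2.contourArea)
    return k
E
python3 - <<'E'
from m import *
I={n:get_image(n) for n in("scene","side")}
for n,(a,b,z) in S.items():
    for cam,c in(("scene",a),("side",b)):
        d=I[cam]; k=blob(d["frame"],n,c); x,y,w,h=cv2.boundingRect(k)
        u,v=x+(w-1)/2,y+(h-1)/2
        # silhouette centre ~ mid-height
        zz=z/2 if n!='amber' else .018
        pts=np.array([onz(d,*p[0],zz)[:2] for p in k]); (cc,r)=cv2.minEnclosingCircle(pts.astype(np.float32))
        print(n,cam,(x,y,w,h),onz(d,u,v,zz).round(4),'diam',round(2*r,4))
for cam in I:
    d=I[cam]
    for n,z in(('tray',.012),('cradle',.012)):
        m=mask(d["frame"],n)
        if n=='cradle':
            c=S['amber'][0 if cam=='scene' else 1]; w=np.zeros_like(m); w[c[1]-45:c[1]+45,c[0]-45:c[0]+45]=1; m=m*w
        m=cv2.morphologyEx(m,cv2.MORPH_CLOSE,np.ones((5,5)))
        cs,_=cv2.findContours(m,cv2.RETR_EXTERNAL,cv2.CHAIN_APPROX_NONE); k=max(cs,key=cv2.contourArea)
        p=np.array([onz(d,*q[0],z)[:2] for q in k]).astype(np.float32)
        print(cam,n,cv2.minAreaRect(p),cv2.boundingRect(k))
for n,p in(('jar',((336,192),(207,200),.052)),('bat',((299,224),(273,188),.04))):
    print(n,onz(I['scene'],*p[0],p[2]),onz(I['side'],*p[1],p[2]))
a=cv2.resize(I['side']['frame'][240:400,290:420],(520,640)[::1],interpolation=cv2.INTER_CUBIC)[:,:,:]
b=cv2.resize(I['scene']['frame'][160:240,130:230],(600,480),interpolation=cv2.INTER_CUBIC)
save(cv2.resize(a,(400,492)),'crop1')
E
```

```text
Traceback (most recent call last):
  File "m.py", line 11, in blob
    cs,_=cv2.findContours(m,cv2.RETR_EXTERNAL,cv2.CHAIN_APPROX_NONE); k=max(cs,key=cv2.contourArea)
                                                                        ~~~^^^^^^^^^^^^^^^^^^^^^^^^
ValueError: max() iterable argument is empty
```

```bash
python3 - <<'E'
from m import *
I={n:get_image(n) for n in("scene","side")}
for n,(a,b,z) in S.items():
    for cam,c in(("scene",a),("side",b)):
        h=cv2.cvtColor(I[cam]["frame"],cv2.COLOR_RGB2HSV); print(n,cam,h[c[1],c[0]],h[c[1],c[0]-5],h[c[1],c[0]-8],h[c[1]+6,c[0]])
    
for c in ((429,221),(414,232)): print(h[0,0],cv2.cvtColor(I["scene"]["frame"],cv2.COLOR_RGB2HSV)[c[1]-2:c[1]+3,c[0]].tolist())
print(cv2.cvtColor(I["scene"]["frame"],cv2.COLOR_RGB2HSV)[215,170:195:4].tolist(),h[300,345:375:5].tolist())
a=I['side']['frame'][240:400,290:420]
save(cv2.resize(a,(400,492),interpolation=cv2.INTER_CUBIC),'crop1')
E
```

```text
amber scene [  9  52 143] [ 18 202 197] [ 17 198 187] [170   7 115]
amber side [ 15 255 167] [ 18 255 249] [ 18 255 241] [ 18 255 255]
big scene [ 16 193 144] [ 16 193 145] [ 16 191 143] [ 13 150  95]
big side [ 16 255 152] [ 16 255 151] [ 16 255 152] [ 16 255 150]
turq scene [ 91 150 153] [ 91 151 152] [ 90 143 143] [83 58 93]
turq side [ 91 255 172] [ 91 255 173] [ 91 255 174] [ 90 255 173]
clear scene [100  26 210] [100  26 210] [100  30 207] [100  58 154]
clear side [ 97  28 246] [ 95  24 246] [ 99 104 194] [ 99 116 123]
spacer scene [ 17 101 121] [ 17  98 140] [15 80 70] [17 98 65]
spacer side [ 16 131 121] [15 65 47] [110  55  28] [120  55  14]
ring scene [ 14 109 138] [  8 142 172] [  4 186 159] [  7 155 115]
ring side [ 17 130  98] [ 16 129 109] [ 18 121 110] [  1 251 228]
[26 34 53] [[60, 2, 124], [165, 4, 130], [165, 4, 131], [150, 2, 130], [150, 2, 131]]
[26 34 53] [[55, 88, 96], [58, 77, 96], [60, 62, 99], [62, 44, 104], [63, 27, 112]]
[[112, 121, 122], [111, 124, 125], [112, 116, 117], [113, 77, 133], [110, 134, 145], [110, 131, 144], [110, 132, 143]] [[109, 207, 159], [109, 212, 159], [109, 207, 161], [109, 208, 86], [109, 205, 92], [108, 211, 155]]
```

View pics/crop1.png

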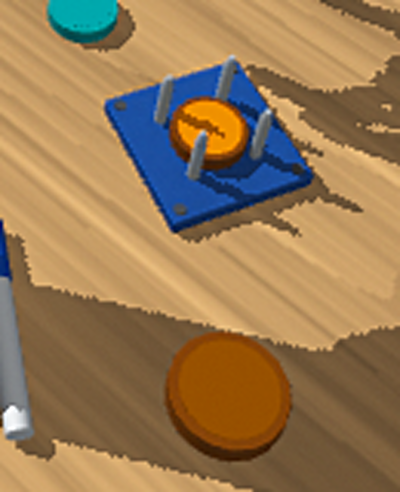

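The crop shows the small amber disc between the four posts, with the larger amber disc below it and the turquoise one above. The choice is confirmed. Now I measure with looser masks.

```bash
sed -i "s/'amber':(H>=4)&(H<16)&(s>190)&(v>120),'big':(H>=4)&(H<16)&(s>190)&(v>120)/'amber':(H>=4)\&(H<21)\&(s>165)\&(v>80),'big':(H>=4)\&(H<21)\&(s>170)\&(v>70)/; s/(s>25)&(v>130)/(s>18)\&(v>100)/; s/'ring':((H<4)|(H>174))&(s>150)/'ring':((H<7)|(H>174))\&(s>135)/; s/(H<85)&(s>110)/(H<85)\&(s>50)/; s/(s>140)}/(s>60)}/; s/(H>80)&(H<97)&(s>120)/(H>80)\&(H<97)\&(s>100)/" m.py
cat > meas.py <<'E'
from m import *
I={n:get_image(n) for n in("scene","side")}
for n,(a,b,z) in S.items():
    for cam,c in(("scene",a),("side",b)):
        d=I[cam]
        try: k=blob(d["frame"],n,c)
        except ValueError: print(n,cam,'none'); continue
        x,y,w,h=cv2.boundingRect(k)
        u,v=x+(w-1)/2,y+(h-1)/2
        zz=z/2 if n!='amber' else .018
        pts=np.array([onz(d,*p[0],zz)[:2] for p in k]); (cc,r)=cv2.minEnclosingCircle(pts.astype(np.float32))
        print(n,cam,(x,y,w,h),onz(d,u,v,zz)[:2].round(4),'diam',round(2*r,4))
for cam in I:
    d=I[cam]
    for n,z in(('tray',.012),('cradle',.012)):
        m=mask(d["frame"],n)
        c=S['amber'][0 if cam=='scene' else 1] if n=='cradle' else ((443,239) if cam=='scene' else (179,151)); w=np.zeros_like(m); r=48; w[c[1]-r:c[1]+r,c[0]-r:c[0]+r]=1; m=m*w
        m=cv2.morphologyEx(m,cv2.MORPH_CLOSE,np.ones((5,5)))
        cs,_=cv2.findContours(m,cv2.RETR_EXTERNAL,cv2.CHAIN_APPROX_NONE); k=max(cs,key=cv2.contourArea)
        p=np.array([onz(d,*q[0],z)[:2] for q in k]).astype(np.float32)
        print(cam,n,cv2.minAreaRect(p),cv2.boundingRect(k))
for n,p in(('jar',((336,192),(207,200),.052)),('bat',((299,224),(273,188),.04))):
    print(n,onz(I['scene'],*p[0],p[2]),onz(I['side'],*p[1],p[2]))
E
python3 meas.py
```

```text
amber scene (155, 178, 16, 7) [ 0.4127 -0.3927] diam 0.0514
amber side (345, 272, 26, 20) [ 0.5205 -0.3002] diam 0.0528
big scene (147, 174, 23, 10) [ 0.381  -0.4203] diam 0.0672
big side (343, 348, 42, 39) [ 0.3941 -0.4116] diam 0.0736
turq scene (221, 215, 19, 11) [ 0.5444 -0.1724] diam 0.0522
turq side (305, 233, 23, 21) [ 0.5449 -0.1705] diam 0.0585
clear scene (332, 260, 25, 19) [0.6768 0.1027] diam 0.0587
clear side (263, 154, 19, 15) [0.6764 0.1018] diam 0.0624
spacer scene (233, 254, 20, 16) [ 0.693 -0.105] diam 0.0526
spacer side (326, 188, 20, 18) [ 0.6892 -0.1065] diam 0.063
ring scene (269, 195, 19, 12) [ 0.4374 -0.0766] diam 0.0581
ring side (239, 235, 23, 22) [ 0.4365 -0.0757] diam 0.06
scene tray ((0.5351016521453857, 0.31055331230163574), (0.12480639666318893, 0.15582667291164398), 71.94278717041016) (407, 215, 70, 51)
scene cradle ((0.5281482934951782, -0.2964704930782318), (0.10375328361988068, 0.10050250589847565), 65.95146942138672) (154, 196, 56, 30)
side tray ((0.5213690400123596, 0.30622729659080505), (0.14394067227840424, 0.14967641234397888), 71.90553283691406) (146, 130, 67, 43)
side cradle ((0.5158230066299438, -0.3030502498149872), (0.10368533432483673, 0.10293221473693848), 65.87418365478516) (324, 260, 68, 55)
jar [0.44642717 0.06675066 0.052     ] [0.43254052 0.06100738 0.052     ]
bat [ 0.58166134 -0.00381816  0.04      ] [ 0.57642705 -0.00380581  0.04      ]
```

Cradle is near (0.522,-0.300) with its axes at -24°. The amber disc agrees at (0.5205,-0.300). I move above it.

```bash
python3 -m crank '[0,0,-0.042,-0.0028,-0.03,-0.005,100,0,0,-0.042,-0.0028,-0.03,-0.005,100,0,0,-0.042,-0.0028,-0.03,-0.005,100,0,0,-0.042,-0.0028,-0.03,-0.005,100,0,0,-0.042,-0.0028,-0.03,-0.005,100,0,0,-0.042,-0.0028,-0.03,-0.005,100,0,0,-0.042,-0.0028,-0.03,-0.005,100,0,0,-0.042,-0.0028,-0.03,-0.005,100,0,0,-0.042,-0.0028,-0.03,-0.005,100,0,0,-0.042,-0.0028,-0.03,-0.005,100,0,0,0,0,0,0,100,0,0,0,0,0,0,100]' 40
python3 - <<'E'
from m import *
d=get_image("wrist"); save(d["frame"],"w1"); print(d["fov_y"],d["cx"],d["cy"],ray(d,280,210)); print(proj(d,(.522,-.3,.012)))
s=observe(); print(s['position'],s['tool_rot'].round(3).tolist(),s['ft_force'])
E
```

```text
time_s: 1.6
position: [0.5218, -0.3002, 0.195]
tool_rot: [[0.913, -0.408, -0.0], [-0.408, -0.913, 0.001], [-0.001, -0.0, -1.0]]
ft_force: [-0.5, 0.3, 0.0]
grip_width: 0.0855
62.40031501585946 280.5720610179089 208.57531605649757 (array([ 0.54951068, -0.23909187,  0.32205065]), array([-0.10926865, -0.23968183, -0.964693  ]))
(np.float64(280.4010935142941), np.float64(191.17617551247724))
[ 0.52201567 -0.29952405  0.19534143] [[0.913, -0.407, -0.0], [-0.407, -0.913, 0.0], [-0.0, -0.0, -1.0]] [-0.55264638 -0.28669285  0.02053237]
```

View pics/w1.png

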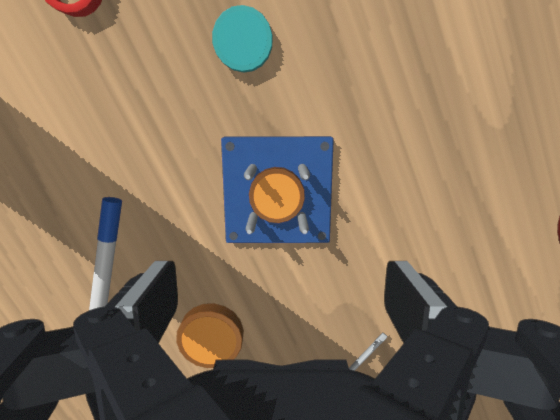

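Wrist view: blue plate centred near (278,190) and square to the picture, amber disc at (277,194), fingers clear. Now a precise measurement.

```bash
cat > w.py <<'E'
from m import *
import sys
# usage: w.py name z [u v r]
def wm(name,z,c=None,r=90,d=None):
    d=d or get_image("wrist"); im=d["frame"]; m=mask(im,name)
    if c is not None:
        w=np.zeros_like(m); x,y=map(int,c); w[max(0,y-r):y+r,max(0,x-r):x+r]=1; m=m*w
    m=cv2.morphologyEx(m,cv2.MORPH_CLOSE,np.ones((9,9)))
    cs,_=cv2.findContours(m,cv2.RETR_EXTERNAL,cv2.CHAIN_APPROX_NONE); k=cv2.convexHull(max(cs,key=cv2.contourArea))
    p=np.array([onz(d,*q[0],z)[:2] for q in k]).astype(np.float32)
    (x,y),r=cv2.minEnclosingCircle(p)
    print(name,'circ',round(x,4),round(y,4),'diam',round(2*r,4),'rect',np.round(np.concatenate([np.atleast_1d(t) for t in cv2.minAreaRect(p)]),4),'px',cv2.boundingRect(k))
    return d
E
python3 - <<'E'
from w import *
d=wm('cradle',.011,(278,190),75)
wm('amber',.02,(277,194),45,d)
E
```

```text
cradle circ 0.5191 -0.2992 diam 0.1376 rect [ 0.5191 -0.2992  0.0975  0.0988 66.0052] px (222, 138, 111, 105)
amber circ 0.5185 -0.3001 diam 0.0447 rect [ 0.5176 -0.301   0.0413  0.0416 18.4213] px (253, 172, 47, 48)
```

Centre (0.519,-0.2995) at 66°. I descend through the gaps at about 60 mm opening, then feel for the floor gently.

```bash
python3 -m crank '[0,0,0,-0.003,0,0,72,0,0,0,0,0,-0.02,72,0,0,0,0,0,-0.02,72,0,0,0,0,0,-0.02,72,0,0,0,0,0,-0.02,72,0,0,0,0,0,-0.015,72,0,0,0,0,0,-0.015,72,0,0,0,0,0,-0.015,72,0,0,0,0,0,-0.01,72,0,0,0,0,0,-0.01,72,0,0,0,0,0,-0.01,72,0,0,0,0,0,0,72,0,0,0,0,0,0,72]'
python3 - <<'E'
from h import *
d=get_image("side"); u,v=map(int,proj(d,(.519,-.2995,.04)))
a=d["frame"][v-60:v+50,u-75:u+75]; save(cv2.resize(a,(750,550),interpolation=cv2.INTER_CUBIC),"s2")
E
```

```text
time_s: 3.0
position: [0.5191, -0.3001, 0.0405]
tool_rot: [[0.913, -0.408, 0.0], [-0.408, -0.913, -0.0], [0.0, 0.0, -1.0]]
ft_force: [-0.2, 0.3, 1.2]
grip_width: 0.0611
```

View pics/s2.png

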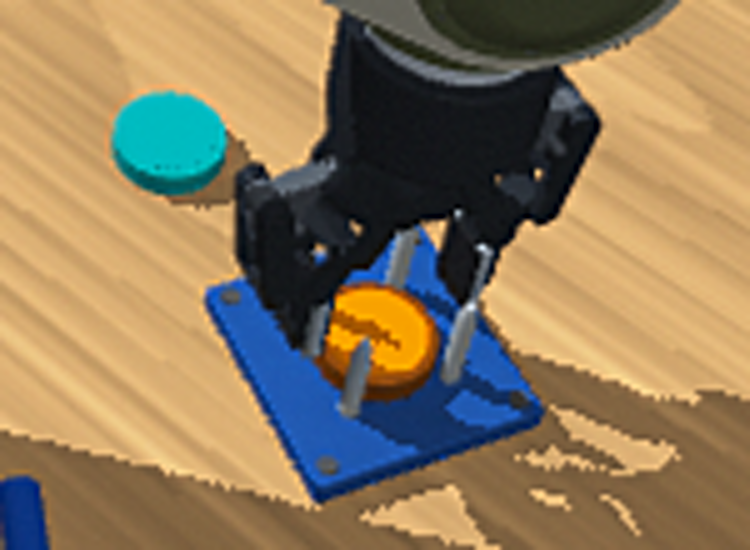

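The fingers straddle the disc and sit centred in two opposite gaps, with tips still above the floor. I go down 11 mm more and read the force.

```bash
python3 -m crank '[0,0,0,0,0,-0.004,72,0,0,0,0,0,-0.004,72,0,0,0,0,0,-0.003,72,0,0,0,0,0,0,72]'
python3 -m crank '[0,0,0,0,0,-0.0015,72,0,0,0,0,0,-0.0015,72,0,0,0,0,0,0,72]'
```

```text
time_s: 3.45
position: [0.5188, -0.2998, 0.0288]
tool_rot: [[0.913, -0.408, -0.001], [-0.408, -0.913, 0.001], [-0.001, -0.0, -1.0]]
ft_force: [0.5, -0.0, -0.2]
grip_width: 0.0612
time_s: 3.75
position: [0.5189, -0.3, 0.0262]
tool_rot: [[0.913, -0.408, -0.0], [-0.408, -0.913, 0.0], [-0.0, -0.0, -1.0]]
ft_force: [-0.4, -0.2, 0.5]
grip_width: 0.0612
```

```bash
python3 -m crank '[0,0,0,0,0,0,40,0,0,0,0,0,0,40,0,0,0,0,0,0,40,0,0,0,0,0,0,40,0,0,0,0,0,0,40]' 40
python3 -m crank '[0,0,0,0,0,0.005,40,0,0,0,0,0,0.01,40,0,0,0,0,0,0.015,40,0,0,0,0,0,0.02,40,0,0,0,0,0,0.02,40,0,0,0,0,0,0.02,40,0,0,0,0,0,0.02,40,0,0,0,0,0,0,40]'
python3 - <<'E'
from h import *
d=get_image("side"); u,v=map(int,proj(d,(.519,-.2995,.1)))
a=d["frame"][v-60:v+70,u-75:u+75]; save(cv2.resize(a,(600,520),interpolation=cv2.INTER_CUBIC),"s3")
E
```

```text
time_s: 4.25
position: [0.5191, -0.3001, 0.0268]
tool_rot: [[0.913, -0.408, 0.001], [-0.408, -0.913, -0.0], [0.001, 0.0, -1.0]]
ft_force: [-2.0, 0.4, 5.7]
grip_width: 0.048
time_s: 5.05
position: [0.5199, -0.3007, 0.1394]
tool_rot: [[0.913, -0.408, 0.004], [-0.408, -0.913, -0.004], [0.005, 0.002, -1.0]]
ft_force: [0.2, 0.7, -1.4]
grip_width: 0.0481
```

View pics/s3.png

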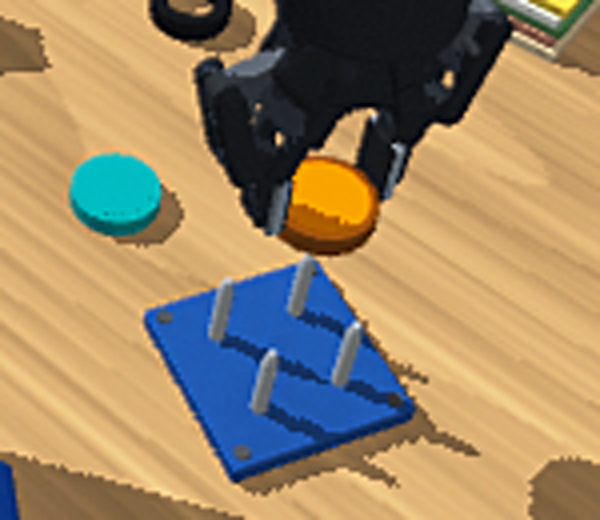

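The amber disc is held flat and the cradle is empty and intact. Next the tray.

```bash
python3 -m crank '[0,0,0,0,0.01,0.005,40,0,0,0,0,0.025,0.005,40,0,0,0,0.0005,0.038,0.004,40,0,0,0,0.0005,0.038,0.004,40,0,0,0,0.0005,0.038,0.004,40,0,0,0,0.0005,0.038,0.004,40,0,0,0,0.0005,0.038,0.004,40,0,0,0,0.0005,0.038,0.004,40,0,0,0,0.0005,0.038,0.004,40,0,0,0,0.0005,0.038,0.004,40,0,0,0,0.0005,0.038,0.004,40,0,0,0,0.0005,0.038,0.004,40,0,0,0,0.0005,0.038,0.004,40,0,0,0,0.0005,0.038,0.004,40,0,0,0,0.0005,0.038,0.004,40,0,0,0,0.0005,0.038,0.004,40,0,0,0,0.0005,0.025,0,40,0,0,0,0,0.01,0,40,0,0,0,0,0,0,40,0,0,0,0,0,0,40]'
python3 - <<'E'
from w import *
d=wm('tray',.011); save(d["frame"],"w4")
E
```

```text
time_s: 7.1
position: [0.5263, 0.3012, 0.2018]
tool_rot: [[0.913, -0.408, -0.001], [-0.408, -0.913, -0.001], [-0.001, 0.001, -1.0]]
ft_force: [0.4, -0.4, -0.8]
grip_width: 0.0478
tray circ 0.5245 0.315 diam 0.1965 rect [ 0.5248  0.3152  0.1292  0.1492 71.9806] px (181, 95, 176, 155)
```

View pics/w4.png

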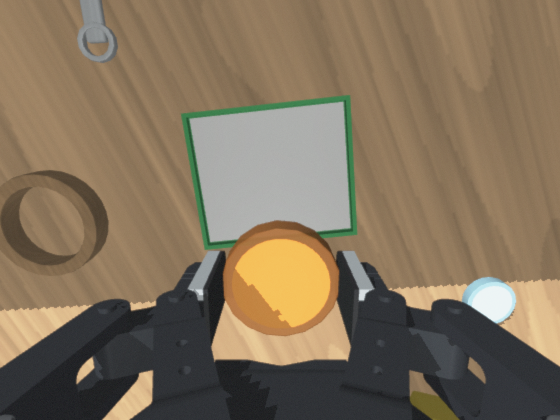

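The tray is fully in view (183–356, 95–250), and its measured size of 129x149 mm matches. The disc is held flat. I lower it.

```bash
python3 -m crank '[0,0,0,0,0.007,-0.01,40,0,0,0,0,0.006,-0.02,40,0,0,0,0,0,-0.03,40,0,0,0,0,0,-0.03,40,0,0,0,0,0,-0.03,40,0,0,0,0,0,-0.025,40,0,0,0,0,0,-0.015,40,0,0,0,0,0,-0.01,40,0,0,0,0,0,-0.006,40,0,0,0,0,0,-0.003,40,0,0,0,0,0,-0.002,40,0,0,0,0,0,0,40,0,0,0,0,0,0,40]'
```

```text
time_s: 8.45
position: [0.5267, 0.3151, 0.0218]
tool_rot: [[0.913, -0.408, 0.001], [-0.408, -0.913, 0.0], [0.001, -0.001, -1.0]]
ft_force: [0.2, 0.8, -0.8]
grip_width: 0.0481
```

```bash
python3 -m crank '[0,0,0,0,0,-0.0015,40,0,0,0,0,0,-0.001,40,0,0,0,0,0,0,40,0,0,0,0,0,0,60,0,0,0,0,0,0,75,0,0,0,0,0,0,75,0,0,0,0,0,0,75,0,0,0,0,0,0.01,75,0,0,0,0,0,0.03,75,0,0,0,0,0,0.04,75,0,0,0,0,0,0.05,75,0,0,0,0,0,0.05,75]'
python3 -m crank '[0,0,0,0.005,-0.02,0,100,0,0,0,0.012,-0.035,0,100,0,0,0,0.012,-0.035,0,100,0,0,0,0.012,-0.035,0,100,0,0,0,0.012,-0.035,0,100,0,0,0,0.012,-0.035,0,100,0,0,0,0.012,-0.035,0,100,0,0,0,0.012,-0.035,0,100,0,0,0,0.012,-0.035,0,100,0,0,0,0.012,-0.035,0,100,0,0,0,0.012,-0.035,0,100,0,0,0,0.012,-0.035,0,100,0,0,0,0.012,-0.016,0,100,0,0,0,0.012,0,0,100,0,0,0,0.01,0,0,100,0,0,0,0,0,0,100,0,0,0,0,0,0,100]'
python3 - <<'E'
from m import *
for n in ("scene",):
    d=get_image(n); save(d["frame"],"sc5")
d=get_image("wrist"); u,v=proj(d,(.69,-.106,.016)); print(u,v); print(mask(d['frame'],'spacer')[int(v)-40:int(v)+40,int(u)-40:int(u)+40].sum())
s=get_image("scene")["frame"]; w=d["frame"]
save(np.hstack([cv2.resize(s[200:320,200:480],(400,171)),cv2.resize(w,(228,171))]),"x") 
cv2.imwrite("pics/c5.png",cv2.cvtColor(np.hstack([cv2.resize(s[190:290,390:490],(380,380)),cv2.resize(w[:,:],(420,380))]),cv2.COLOR_RGB2BGR))
E
```

```text
time_s: 9.65
position: [0.526, 0.3149, 0.2014]
tool_rot: [[0.913, -0.408, 0.0], [-0.408, -0.913, 0.0], [0.0, -0.0, -1.0]]
ft_force: [0.4, 0.6, -0.9]
grip_width: 0.0645
time_s: 11.35
position: [0.6972, -0.1058, 0.1992]
tool_rot: [[0.913, -0.408, -0.0], [-0.408, -0.913, -0.0], [-0.0, 0.0, -1.0]]
ft_force: [0.1, 0.5, 0.2]
grip_width: 0.0852
273.208605391903 194.57726220524185
1429
```

View pics/c5.png

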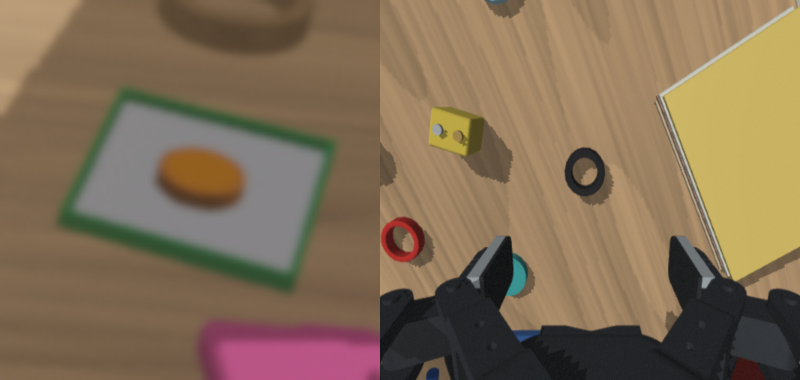

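Left: the amber disc lies flat in the tray. Right (wrist): spacer at about (273,190) full-frame, clear of the battery and book. I measure it.

```bash
python3 - <<'E'
from w import *
wm('spacer',.014,(273,190),40)
E
```

```text
spacer circ 0.6909 -0.1024 diam 0.0504 rect [ 6.914e-01 -1.024e-01  4.970e-02  4.800e-02  6.598e+01] px (247, 163, 53, 54)
```

```bash
python3 -m crank '[0,0,0,-0.006,0.0035,0,75,0,0,0,0,0,-0.02,75,0,0,0,0,0,-0.03,75,0,0,0,0,0,-0.03,75,0,0,0,0,0,-0.03,75,0,0,0,0,0,-0.03,75,0,0,0,0,0,-0.02,75,0,0,0,0,0,-0.012,75,0,0,0,0,0,-0.006,75,0,0,0,0,0,-0.003,75,0,0,0,0,0,0,75,0,0,0,0,0,0,40,0,0,0,0,0,0,40,0,0,0,0,0,0,40,0,0,0,0,0,0,40,0,0,0,0,0,0,40]' 40
python3 -m crank '[0,0,0,0,0,0.005,40,0,0,0,0,0,0.015,40,0,0,0,0,0,0.03,40,0,0,0,0,0,0.04,40,0,0,0,0,0,0.03,40,0,0,0,0,0,0.01,40,0,0,0,0,0,0,40]'
```

```text
time_s: 13.15
position: [0.692, -0.1026, 0.0195]
tool_rot: [[0.913, -0.408, 0.002], [-0.408, -0.913, -0.001], [0.002, -0.0, -1.0]]
ft_force: [-2.5, 0.9, 6.1]
grip_width: 0.0481
time_s: 13.85
position: [0.6919, -0.1026, 0.1499]
tool_rot: [[0.913, -0.408, 0.003], [-0.408, -0.913, -0.001], [0.003, -0.0, -1.0]]
ft_force: [1.1, -0.8, -0.7]
grip_width: 0.0485
```

```bash
python3 -m crank '[0,0,0,-0.006,-0.007,0,40,0,0,0,-0.016,-0.018,0,40,0,0,0,-0.016,-0.018,0,40,0,0,0,-0.016,-0.018,0,40,0,0,0,-0.016,-0.018,0,40,0,0,0,-0.016,-0.018,0,40,0,0,0,-0.016,-0.018,0,40,0,0,0,-0.016,-0.018,0,40,0,0,0,-0.016,-0.018,0,40,0,0,0,-0.016,-0.018,0,40,0,0,0,-0.016,-0.018,0,40,0,0,0,-0.007,-0.01,0,40,0,0,0,0,0,0,40,0,0,0,0,0,0,40]'
python3 - <<'E'
from w import *
d=get_image("wrist"); save(d["frame"],"w6")
wm('cradle',.011,(278,190),110,d)
print(observe()['position'])
E
```

```text
time_s: 15.25
position: [0.5185, -0.299, 0.1472]
tool_rot: [[0.913, -0.408, -0.001], [-0.408, -0.913, 0.001], [-0.001, -0.001, -1.0]]
ft_force: [0.6, -0.3, 0.0]
grip_width: 0.0477
cradle circ 0.5194 -0.2976 diam 0.1349 rect [ 0.5193 -0.2986  0.0975  0.0986 65.9889] px (215, 140, 132, 122)
[ 0.51881669 -0.29877318  0.147378  ]
```

View pics/w6.png

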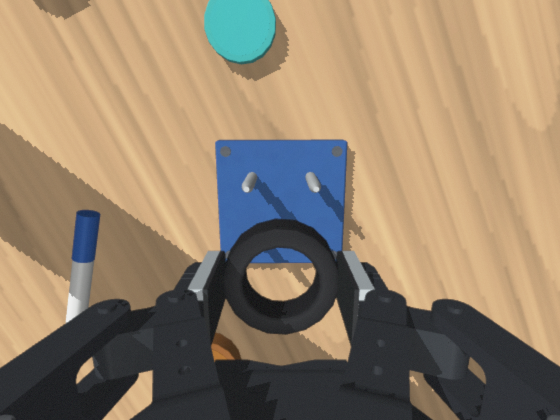

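```bash
python3 - <<'E'
from w import *
d=get_image("wrist"); m=(cv2.cvtColor(d["frame"],cv2.COLOR_RGB2HSV)[...,2]>75).astype(np.uint8)
w=np.zeros_like(m); w[225:325,240:322]=1
_,l=cv2.connectedComponents(m*w); k=(l==l[285,281]) if l[285,281] else l==l[260,281]
c=cv2.findContours(k.astype(np.uint8),0,1)[0][0]; x,y,a,b=cv2.boundingRect(c); print(x,y,a,b)
for z in (.1285,.1445): print(onz(d,x+a/2,y+b/2,z),'w',a*np.linalg.norm(onz(d,1,0,z)-onz(d,0,0,z)))
print([np.round(proj(d,(.5188+s*.025*.408,-.2988+s*.025*.913,.1445)),1) for s in (-1,0,1)], proj(d,(.5188,-.2988,.1285)))
E
```

```text
246 247 70 55
[ 0.51791297 -0.30213351  0.1285    ] w 0.026275490992874084
[ 0.52104511 -0.29506288  0.1445    ] w 0.02339396311226728
[array([279.7, 336.9]), array([279.7, 284.1]), array([279.8, 226.3])] (np.float64(279.80890283763756), np.float64(267.66223268815463))
```

Spacer and TCP agree to about 1 mm over the plate centre (0.519,-0.299). I lower between the posts.

```bash
python3 -m crank '[0,0,0,0,0,-0.015,40,0,0,0,0,0,-0.025,40,0,0,0,0,0,-0.02,40,0,0,0,0,0,-0.01,40,0,0,0,0,0,-0.006,40,0,0,0,0,0,-0.006,40,0,0,0,0,0,0,40]'
python3 -m crank '[0,0,0,0,0,-0.006,40,0,0,0,0,0,-0.007,40,0,0,0,0,0,-0.007,40,0,0,0,0,0,-0.006,40,0,0,0,0,0,-0.003,40,0,0,0,0,0,0,40,0,0,0,0,0,0,40]'
```

```text
time_s: 16.05
position: [0.5186, -0.2994, 0.0657]
tool_rot: [[0.913, -0.408, -0.0], [-0.408, -0.913, 0.0], [-0.0, -0.0, -1.0]]
ft_force: [0.7, -0.2, -0.2]
grip_width: 0.048
time_s: 16.75
position: [0.5186, -0.2996, 0.0369]
tool_rot: [[0.913, -0.408, 0.0], [-0.408, -0.913, -0.0], [0.0, 0.0, -1.0]]
ft_force: [-0.1, -1.6, 0.3]
grip_width: 0.0478
```

No side force. I lower until contact, then release.

```bash
python3 -m crank '[0,0,0,0,0,-0.002,40,0,0,0,0,0,-0.002,40,0,0,0,0,0,-0.001,40,0,0,0,0,0,0,40,0,0,0,0,0,0,40]'
python3 -m crank '[0,0,0,0,0,-0.001,40,0,0,0,0,0,0,40,0,0,0,0,0,0,40]'
```

```text
time_s: 17.25
position: [0.5185, -0.2995, 0.0318]
tool_rot: [[0.913, -0.408, -0.0], [-0.408, -0.913, 0.0], [-0.0, -0.0, -1.0]]
ft_force: [0.5, -1.0, -0.3]
grip_width: 0.0479
time_s: 17.55
position: [0.5186, -0.2996, 0.0315]
tool_rot: [[0.913, -0.408, 0.0], [-0.408, -0.913, -0.0], [0.001, 0.0, -1.0]]
ft_force: [-1.6, 1.3, 4.6]
grip_width: 0.0481
```

```bash
python3 -m crank '[0,0,0,0,0,0,60,0,0,0,0,0,0,72,0,0,0,0,0,0,72,0,0,0,0,0,0,72,0,0,0,0,0,0.01,72,0,0,0,0,0,0.02,72,0,0,0,0,0,0.03,72,0,0,0,0,0,0.04,72,0,0,0,0,0,0.04,72,0,0,0,0,0,0.03,72,0,0,0,0,0,0,72]'
python3 - <<'E'
from w import *
d=get_image("side"); u,v=map(int,proj(d,(.519,-.2995,.03)))
a=d["frame"][v-45:v+45,u-60:u+60]; save(cv2.resize(a,(600,450),interpolation=cv2.INTER_CUBIC),"s7")
E
```

```text
time_s: 18.65
position: [0.5196, -0.3003, 0.2062]
tool_rot: [[0.913, -0.408, 0.007], [-0.408, -0.913, -0.006], [0.009, 0.003, -1.0]]
ft_force: [-0.2, -0.5, -0.1]
grip_width: 0.0615
```

View pics/s7.png

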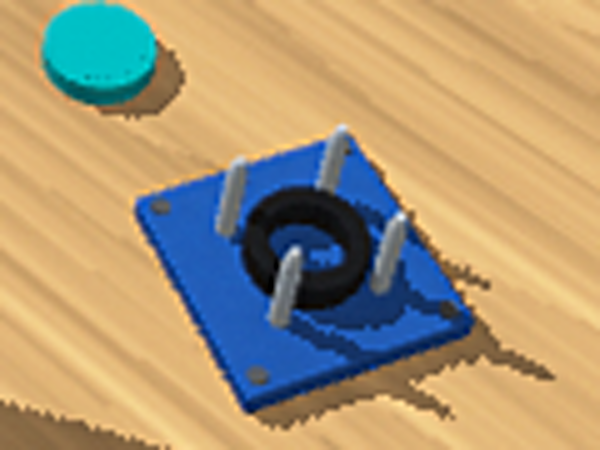

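```bash
python3 -m crank '[0,0,0,0.006,0.016,0,100,0,0,0,0.014,0.035,0,100,0,0,0,0.014,0.035,0,100,0,0,0,0.014,0.035,0,100,0,0,0,0.014,0.035,0,100,0,0,0,0.014,0.035,0,100,0,0,0,0.014,0.035,0,100,0,0,0,0.014,0.035,0,100,0,0,0,0.014,0.035,0,100,0,0,0,0.014,0.035,0,100,0,0,0,0.014,0.035,0,100,0,0,0,0.008,0.025,0,100,0,0,0,0.004,0.0105,0,100,0,0,0,0,0,0,100,0,0,0,0,0,0,100]'
python3 - <<'E'
from w import *
d=get_image("wrist"); u,v=proj(d,(.6765,.102,.006)); print(u,v); wm('clear',.006,(u,v),45,d)
f=d["frame"]; print(observe()['position']); save(f,"w8")
E
```

```text
time_s: 20.2
position: [0.6761, 0.1013, 0.2002]
tool_rot: [[0.913, -0.408, -0.001], [-0.408, -0.913, -0.0], [-0.001, 0.001, -1.0]]
ft_force: [-0.1, -0.2, 0.2]
grip_width: 0.0853
280.506059714529 187.87573268469285
clear circ 0.6751 0.1034 diam 0.0515 rect [6.75500e-01 1.03300e-01 5.10000e-02 4.91000e-02 6.47639e+01] px (253, 160, 53, 54)
[0.67613943 0.1008863  0.20056291]
```

View pics/w8.png

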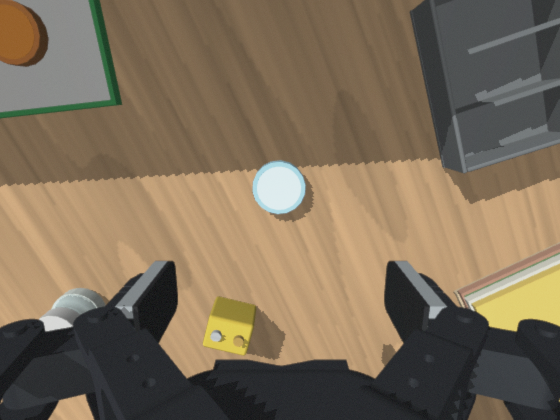

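The spacer sits flat between the posts. The clear lens is in the clear at (279,187), 51 mm measured, position (0.675,0.103). Grasping it.

```bash
python3 -m crank '[0,0,0,-0.001,0.002,0,75,0,0,0,0,0,-0.02,75,0,0,0,0,0,-0.03,75,0,0,0,0,0,-0.03,75,0,0,0,0,0,-0.03,75,0,0,0,0,0,-0.03,75,0,0,0,0,0,-0.02,75,0,0,0,0,0,-0.012,75,0,0,0,0,0,-0.006,75,0,0,0,0,0,-0.005,75,0,0,0,0,0,0,75,0,0,0,0,0,0,40,0,0,0,0,0,0,40,0,0,0,0,0,0,40,0,0,0,0,0,0,40,0,0,0,0,0,0,40]' 40
python3 -m crank '[0,0,0,0,0,0.005,40,0,0,0,0,0,0.015,40,0,0,0,0,0,0.03,40,0,0,0,0,0,0.04,40,0,0,0,0,0,0.03,40,0,0,0,0,0,0.015,40,0,0,0,0,0,0,40]'
```

```text
time_s: 21.85
position: [0.6761, 0.104, 0.0192]
tool_rot: [[0.913, -0.408, 0.002], [-0.408, -0.913, -0.0], [0.002, -0.001, -1.0]]
ft_force: [-1.0, -0.3, 5.6]
grip_width: 0.0472
time_s: 22.55
position: [0.6764, 0.104, 0.1566]
tool_rot: [[0.913, -0.408, 0.006], [-0.408, -0.913, -0.0], [0.005, -0.002, -1.0]]
ft_force: [0.8, 0.5, -0.6]
grip_width: 0.0474
```

```bash
python3 -m crank '[0,0,0,-0.006,-0.016,0,40,0,0,0,-0.014,-0.035,0,40,0,0,0,-0.014,-0.035,0,40,0,0,0,-0.014,-0.035,0,40,0,0,0,-0.014,-0.035,0,40,0,0,0,-0.014,-0.035,0,40,0,0,0,-0.014,-0.035,0,40,0,0,0,-0.014,-0.035,0,40,0,0,0,-0.014,-0.035,0,40,0,0,0,-0.014,-0.035,0,40,0,0,0,-0.014,-0.035,0,40,0,0,0,-0.008,-0.026,0,40,0,0,0,-0.003,-0.011,0,40,0,0,0,0,0,0,40,0,0,0,0,0,0,40]'
python3 - <<'E'
from w import *
d=get_image("wrist"); save(d["frame"],"w9"); p=observe()['position']; print(p)
e=p[2]-.0185
for z in(e,e+.012):print([np.round(proj(d,(p[0]+s*.025*.408,p[1]+s*.025*.913,z)),1) for s in (-1,0,1)])
m=mask(d["frame"],'clear'); m[:200]=0; cs=cv2.findContours(m,0,1)[0]; print(cv2.boundingRect(max(cs,key=cv2.contourArea)))
E
```

```text
time_s: 24.05
position: [0.5184, -0.2981, 0.1523]
tool_rot: [[0.913, -0.407, -0.001], [-0.407, -0.913, 0.001], [-0.001, -0.001, -1.0]]
ft_force: [0.6, -0.2, -1.7]
grip_width: 0.0473
[ 0.51862022 -0.29776343  0.15250858]
[array([280., 316.]), array([280.1, 267.3]), array([280.1, 214.5])]
[array([280. , 331.3]), array([280. , 279.4]), array([280.1, 222.7])]
(220, 200, 123, 130)
```

View pics/w9.png

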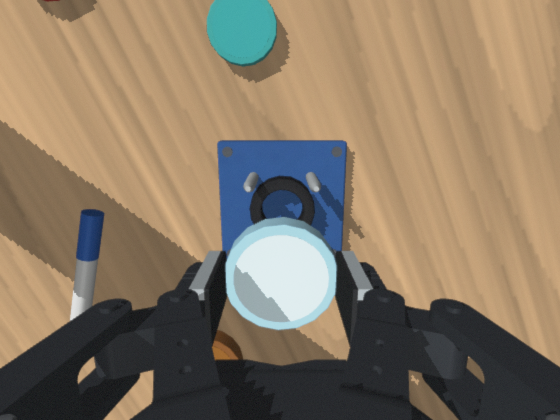

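The clear lens is held flat and centred in the jaws (rows 217–329, predicted 214–331). I lower it.

```bash
python3 -m crank '[0,0,0,0.0003,-0.0012,-0.012,40,0,0,0,0,0,-0.025,40,0,0,0,0,0,-0.02,40,0,0,0,0,0,-0.012,40,0,0,0,0,0,-0.006,40,0,0,0,0,0,-0.006,40,0,0,0,0,0,-0.006,40,0,0,0,0,0,-0.006,40,0,0,0,0,0,-0.005,40,0,0,0,0,0,-0.003,40,0,0,0,0,0,0,40,0,0,0,0,0,0,40]'
python3 -m crank '[0,0,0,0,0,-0.002,40,0,0,0,0,0,-0.0015,40,0,0,0,0,0,0,40,0,0,0,0,0,0,40]'
```

```text
time_s: 25.3
position: [0.5189, -0.3003, 0.052]
tool_rot: [[0.913, -0.408, 0.0], [-0.408, -0.913, -0.0], [0.0, 0.0, -1.0]]
ft_force: [-0.3, -0.5, -0.5]
grip_width: 0.047
time_s: 25.7
position: [0.5188, -0.3002, 0.0483]
tool_rot: [[0.913, -0.408, -0.0], [-0.408, -0.913, 0.0], [-0.0, -0.0, -1.0]]
ft_force: [-0.2, -0.7, -1.6]
grip_width: 0.0473
```

```bash
python3 -m crank '[0,0,0,0,0,-0.001,40,0,0,0,0,0,0,40,0,0,0,0,0,0,40]'
python3 -m crank '[0,0,0,0,0,-0.001,40,0,0,0,0,0,0,40,0,0,0,0,0,0,40]'
```

```text
time_s: 26.0
position: [0.5188, -0.3002, 0.0473]
tool_rot: [[0.913, -0.408, 0.0], [-0.408, -0.913, -0.0], [0.0, 0.0, -1.0]]
ft_force: [-0.1, -1.1, -0.3]
grip_width: 0.0476
time_s: 26.3
position: [0.5188, -0.3002, 0.0472]
tool_rot: [[0.913, -0.408, 0.0], [-0.408, -0.913, -0.001], [0.001, 0.0, -1.0]]
ft_force: [-3.0, 1.5, 7.4]
grip_width: 0.0473
```

Contact on the spacer. I release, lift and go to the red ring.

```bash
python3 -m crank '[0,0,0,0,0,0,60,0,0,0,0,0,0,72,0,0,0,0,0,0,72,0,0,0,0,0,0,72,0,0,0,0,0,0.01,72,0,0,0,0,0,0.02,72,0,0,0,0,0,0.03,72,0,0,0,0,0,0.04,72,0,0,0,0,0,0.04,72,0,0,0,0,0,0.015,72,0,0,0,0,0,0,72]'
python3 - <<'E'
from w import *
d=get_image("side"); u,v=map(int,proj(d,(.519,-.2995,.03)))
a=d["frame"][v-45:v+45,u-60:u+60]; save(cv2.resize(a,(600,450),interpolation=cv2.INTER_CUBIC),"s10")
E
```

```text
time_s: 27.4
position: [0.5194, -0.3007, 0.2045]
tool_rot: [[0.913, -0.408, 0.004], [-0.408, -0.913, -0.004], [0.006, 0.002, -1.0]]
ft_force: [0.5, -0.4, -0.8]
grip_width: 0.0614
```

View pics/s10.png

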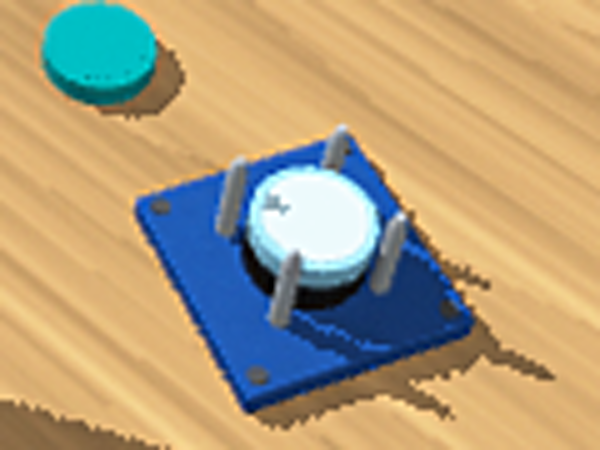

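```bash
python3 -m crank '[0,0,0,-0.006,0.016,0,100,0,0,0,-0.012,0.032,0,100,0,0,0,-0.012,0.032,0,100,0,0,0,-0.012,0.032,0,100,0,0,0,-0.012,0.032,0,100,0,0,0,-0.012,0.032,0,100,0,0,0,-0.01,0.032,0,100,0,0,0,-0.006,0.016,0,100,0,0,0,0,0,0,100,0,0,0,0,0,0,100]'
python3 - <<'E'
from w import *
d=get_image("wrist"); u,v=proj(d,(.437,-.076,.007)); print(u,v); wm('ring',.012,(u,v),45,d)
print(observe()['position'])
E
```

```text
time_s: 28.45
position: [0.4371, -0.0767, 0.201]
tool_rot: [[0.913, -0.408, -0.0], [-0.408, -0.913, -0.0], [-0.0, 0.0, -1.0]]
ft_force: [0.9, -0.3, 0.0]
grip_width: 0.0855
279.8722948695049 188.24019398009955
ring circ 0.4379 -0.0735 diam 0.0508 rect [ 0.4376 -0.0739  0.0491  0.049  20.6885] px (253, 160, 54, 53)
[ 0.43722035 -0.07702511  0.20098827]
```

The lens lies flat on the spacer between the posts. Ring is at (0.438,-0.074), 51 mm measured. Grasping it.

```bash
python3 -m crank '[0,0,0,0.0006,0.003,0,75,0,0,0,0,0,-0.02,75,0,0,0,0,0,-0.03,75,0,0,0,0,0,-0.03,75,0,0,0,0,0,-0.03,75,0,0,0,0,0,-0.03,75,0,0,0,0,0,-0.02,75,0,0,0,0,0,-0.012,75,0,0,0,0,0,-0.006,75,0,0,0,0,0,-0.005,75,0,0,0,0,0,0,75,0,0,0,0,0,0,40,0,0,0,0,0,0,40,0,0,0,0,0,0,40,0,0,0,0,0,0,40,0,0,0,0,0,0,40]' 40
python3 -m crank '[0,0,0,0,0,0.005,40,0,0,0,0,0,0.015,40,0,0,0,0,0,0.03,40,0,0,0,0,0,0.04,40,0,0,0,0,0,0.03,40,0,0,0,0,0,0.015,40,0,0,0,0,0,0,40]'
```

```text
time_s: 30.1
position: [0.4377, -0.0734, 0.0193]
tool_rot: [[0.913, -0.408, 0.001], [-0.408, -0.913, -0.001], [0.002, 0.0, -1.0]]
ft_force: [-1.7, 0.3, 6.7]
grip_width: 0.0477
time_s: 30.8
position: [0.4381, -0.0735, 0.1556]
tool_rot: [[0.913, -0.408, 0.005], [-0.408, -0.913, -0.002], [0.005, 0.0, -1.0]]
ft_force: [0.9, -0.6, -1.0]
grip_width: 0.0478
```

```bash
python3 -m crank '[0,0,0,0.006,-0.016,0,40,0,0,0,0.012,-0.032,0,40,0,0,0,0.012,-0.032,0,40,0,0,0,0.012,-0.032,0,40,0,0,0,0.012,-0.032,0,40,0,0,0,0.012,-0.032,0,40,0,0,0,0.01,-0.032,0,40,0,0,0,0.005,-0.018,0,40,0,0,0,0,0,0,40,0,0,0,0,0,0,40]'
python3 - <<'E'
from w import *
d=get_image("wrist"); save(d["frame"],"w11"); p=observe()['position']; print(p)
e=p[2]-.0185
for z in(e,e+.014):print([np.round(proj(d,(p[0]+s*.025*.408,p[1]+s*.025*.913,z)),1) for s in (-1,0,1)])
m=mask(d["frame"],'ring'); m[:180]=0; cs=cv2.findContours(m,0,1)[0]; print(cv2.boundingRect(max(cs,key=cv2.contourArea)))
E
```

```text
time_s: 31.8
position: [0.5178, -0.2993, 0.1519]
tool_rot: [[0.913, -0.408, -0.002], [-0.408, -0.913, 0.002], [-0.003, -0.001, -1.0]]
ft_force: [0.1, 0.7, -0.3]
grip_width: 0.0476
[ 0.51788121 -0.29869825  0.1522804 ]
[array([279.5, 316. ]), array([279.5, 267.2]), array([279.5, 214.2])]
[array([279.4, 334. ]), array([279.3, 281.4]), array([279.3, 223.9])]
(224, 219, 114, 112)
```

View pics/w11.png

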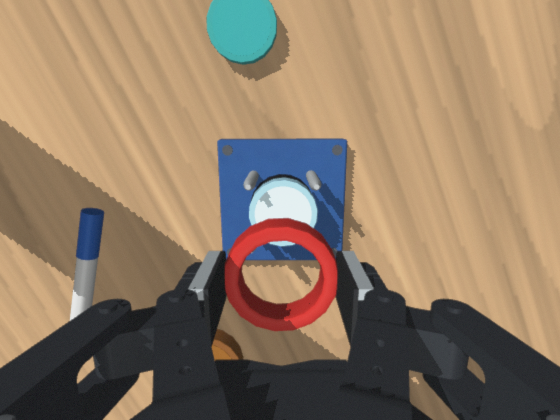

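Ring held flat and centred (rows 219–331, predicted 214–334). I lower it.

```bash
python3 -m crank '[0,0,0,0.0008,-0.0004,-0.012,40,0,0,0,0,0,-0.025,40,0,0,0,0,0,-0.02,40,0,0,0,0,0,-0.01,40,0,0,0,0,0,-0.006,40,0,0,0,0,0,-0.006,40,0,0,0,0,0,-0.005,40,0,0,0,0,0,-0.004,40,0,0,0,0,0,-0.001,40,0,0,0,0,0,0,40,0,0,0,0,0,0,40]'
python3 -m crank '[0,0,0,0,0,-0.0015,40,0,0,0,0,0,-0.0015,40,0,0,0,0,0,0,40,0,0,0,0,0,0,40]'
```

```text
time_s: 32.95
position: [0.5193, -0.2997, 0.0646]
tool_rot: [[0.913, -0.408, 0.0], [-0.408, -0.913, -0.0], [0.0, 0.0, -1.0]]
ft_force: [0.1, 1.0, -0.8]
grip_width: 0.0478
time_s: 33.35
position: [0.5192, -0.2996, 0.0613]
tool_rot: [[0.913, -0.408, -0.0], [-0.408, -0.913, 0.0], [-0.0, -0.0, -1.0]]
ft_force: [-0.6, 0.7, -0.0]
grip_width: 0.0475
```

```bash
python3 -m crank '[0,0,0,0,0,-0.001,40,0,0,0,0,0,-0.0005,40,0,0,0,0,0,0,40,0,0,0,0,0,0,40]'
python3 -m crank '[0,0,0,0,0,-0.001,40,0,0,0,0,0,0,40,0,0,0,0,0,0,40]'
```

```text
time_s: 33.75
position: [0.5192, -0.2996, 0.0598]
tool_rot: [[0.913, -0.408, -0.0], [-0.408, -0.913, 0.0], [-0.0, -0.0, -1.0]]
ft_force: [0.8, -0.2, -0.1]
grip_width: 0.0477
time_s: 34.05
position: [0.5193, -0.2997, 0.0594]
tool_rot: [[0.913, -0.408, 0.0], [-0.408, -0.913, -0.0], [0.001, 0.0, -1.0]]
ft_force: [-2.1, 2.0, 6.1]
grip_width: 0.0474
```

Contact at the expected height (0.0594). I release, lift and back away.

```bash
python3 -m crank '[0,0,0,0,0,0,60,0,0,0,0,0,0,72,0,0,0,0,0,0,72,0,0,0,0,0,0,72,0,0,0,0,0,0.01,72,0,0,0,0,0,0.02,72,0,0,0,0,0,0.03,72,0,0,0,0,0,0.04,72,0,0,0,0,0,0.04,72,0,0,0,-0.02,0.03,0.01,72,0,0,0,-0.03,0.03,0,72,0,0,0,-0.03,0.03,0,72,0,0,0,0,0,0,72,0,0,0,0,0,0,72]'
python3 - <<'E'
from w import *
d=get_image("side"); u,v=map(int,proj(d,(.519,-.2995,.03))); s=get_image("scene")
a=cv2.resize(d["frame"][v-45:v+45,u-60:u+60],(400,300),interpolation=cv2.INTER_CUBIC)
b=cv2.resize(s["frame"][140:300,140:480],(800,376))[:300]
c=cv2.resize(d["frame"][120:280,140:353],(400,300),interpolation=cv2.INTER_CUBIC)
save(np.vstack([np.hstack([a,c]),b]),"f12")
E
python3 meas.py | grep -E "jar|bat|turq|big|tray"
```

```text
time_s: 35.45
position: [0.4392, -0.2095, 0.21]
tool_rot: [[0.913, -0.407, 0.002], [-0.407, -0.913, -0.001], [0.002, 0.001, -1.0]]
ft_force: [0.5, -1.4, -0.1]
grip_width: 0.0619
big scene (147, 174, 23, 11) [ 0.3837 -0.4192] diam 0.0673
big side (343, 348, 42, 39) [ 0.3941 -0.4116] diam 0.0744
turq scene (221, 215, 19, 11) [ 0.5444 -0.1724] diam 0.0508
turq side (305, 233, 23, 21) [ 0.5449 -0.1705] diam 0.0586
scene tray ((0.5350324511528015, 0.3111134171485901), (0.12386403232812881, 0.15524500608444214), 71.99443054199219) (407, 215, 70, 51)
side tray ((0.5213690400123596, 0.30622729659080505), (0.14394067227840424, 0.14967641234397888), 71.90553283691406) (146, 130, 67, 43)
jar [0.44642717 0.06675066 0.052     ] [0.43254052 0.06100738 0.052     ]
bat [ 0.58166134 -0.00381816  0.04      ] [ 0.57642705 -0.00380581  0.04      ]
```

View pics/f12.png

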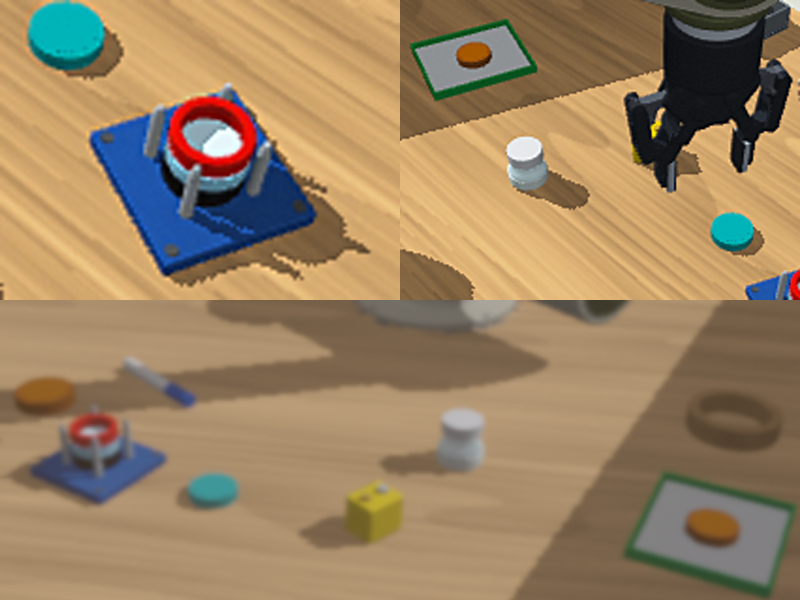

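The stack stands flat between the posts in the order black, clear, red. The amber disc lies flat in the tray, the jar and battery stand where they were, and the arm is clear.

```bash
python3 -c "
from rig import *
close_job()"
```

```text
the job is handed in; nothing more can be done
```

I finished the job and handed it in at about 35.5 s of robot time. The amber lens is in the green tray. The new stack is in the cradle: black spacer at the bottom, then the clear lens, then the red ring.

- **Last pictures (side and scene views):** the stack lies flat between the posts, the amber disc lies flat in the tray, and the gripper is clear of everything. The jar and battery look upright and where they started. I judged those two by eye; I did not re-measure their positions.
- **Heights and forces:** each part touched down within about 1 mm of the expected height. Forces stayed at or below about 7.5 N in every reading, each taken at the end of a move.
- **Disagreement between cameras:** the scene and side cameras differed by up to 14 mm on the tray and 12 mm on the cradle. I used the close wrist-camera measurements instead, whose sizes matched the given ones to within about 3 mm.

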